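# Bring a worn cross-slide table back to zero with the slack taken out, and lock it

### The job

Put the long table of the cross-slide back on zero with the slack out of its screw: wind the crank of its end handwheel anticlockwise past zero until the table itself has been drawn back behind zero (its end stop is only just beyond, so feel for it and do not force the crank), then come up to zero turning clockwise only, so that the dial's zero line stands at the index line. Let go of the crank, then press the lock lever down until it is firmly tight, without heaving on it, and leave everything else as it stands.

Things in the scene. Friction and masses are not known exactly. Their poses are not given: they have to be found in the camera images.
- xy_base: cast base of the compound (cross-slide) table, bolted down, foot 250 x 170 mm. Origin: centre of its underside on the bench; x away from the robot across the machine, y along the long table towards its end handwheel, z up (yaw varies). The long steel table is 130 (x) by 320 mm (y), top 122 mm up; on it at y -160 to 15 mm a clamped bracket and clamps, up to 160 mm high.
- table_slide (a joint): place of the long table along y in m: 0 at its zero, positive towards the end handwheel. 4 mm screw: a clockwise turn of the end handwheel drives it 4 mm towards + (0.64 mm per rad) once the slack is taken up. Slack is worn and unknown, 0.3 to 1.2 rad of wheel turn, felt afresh at each reversal. Its end stop meets it at -0.1 mm (0.15 rad of screw behind zero); rigid.
- handwheel: end handwheel, steel, 96 mm across. Origin on its axis (along the base's y), 85 mm over the bench, 200 mm from the base's origin. The frame turns with it: y outward along the axis, z towards the crank; z straight up = dial at zero. Dial collar, 60 mm across, at y -8 to 8 mm, rim at y 12 to 26 mm. Clockwise as seen facing the crank side: the crank on top moves towards the robot.
- crank (a point): middle of the crank grip: a freely revolving black grip 18 mm thick, 56 mm long, parallel to the axis and 40 mm from it; the point is 54 mm outward of the handwheel's origin, 28 mm outward of the rim. It starts 0.4 to 1.1 rad clockwise of straight up. In the slack the wheel turns with about 1 N at the crank, carrying the table with 5 to 8 N; past 20 N it is being forced.
- zero_mark (a point): middle of the dial's long dark zero line, on the collar's surface, 30 mm from the axis on the crank's side of it
- index (a point): where the middle of the zero line stands when the dial reads zero: top of the collar, 30 mm above the axis, in line with the light index line on the fixed boss beside it
- lever_tip (a point): centre of the black ball (20 mm) on the end of the lock lever. It starts slack, 17 to 37 degrees above level, pointing to the base's +y; pressing the ball down tightens it. Slack, it moves with about 2 N; where it bites is unknown (within 8 degrees of level), beyond that it is stiff and springy (about 2.2 N per mm). It stays down when let go; firmly tight is some 10 to 20 N on the ball.
- lock_lever: lock lever, steel, 9 mm thick, 68 mm long, on the robot's side of the machine; it swings in the upright plane along the base's y. Origin: its pivot, at x -115, y 30, z 72 mm of the base.
- cross_crank (a point): end of the crank of the other, smaller handwheel (72 mm across, axis 46 mm up, x -133 to -215 mm of the base), which faces the robot; not to be turned
- solder_spool: reel of solder wire, 64 mm across, 44 mm high; origin: centre of its underside
- wash_bottle: plastic wash bottle, 62 mm across, 140 mm high with a bent spout to 175 mm; origin: centre of its underside
- drink_can: drink can, 66 mm across, 115 mm high; origin: centre of its underside
- paper_cup: empty paper cup, 76 mm across the rim, 90 mm high; origin: centre of its underside
- circuit_board: small circuit board lying flat, 70 x 90 mm, parts on it up to 15 mm high; it lies on the bench under the crank side of the machine; origin: centre of its underside
- screwdriver: screwdriver 190 mm long, handle 26 mm thick, lying on the bench at the robot's side of the machine; origin: centre of its underside
- multimeter: multimeter lying flat, 160 x 80 x 42 mm; origin: centre of its underside
- screw_tub: low open tub with two small ears, 68 mm across, 32 mm high; origin: centre of its underside

How it is judged:
By the outcome, as a careful person would: the job done as asked, in the order asked, and still so for the second after the job is handed in, with the robot touching nothing.
It also fails if it takes over 72 s, if anything falls off the work surface, if the arm or the gripper's body presses on something with over 40 N, if the wrist force passes 120 N, or if a joint passes its speed limit or range.

### The arm

A 7-joint arm with a two-finger parallel gripper is mounted at the origin on the work surface. World frame = base frame: x ahead of the robot, y to its left, z up, the work surface at z = 0. Lengths are in m, angles in rad, forces in N, time in s.
With the tool pointing down it reaches from about 0.4 to 0.85 m from the base axis. Payload 4.5 kg.
Tool frame: the origin (TCP) lies between the finger pads; the fingertips stand 19 mm ahead of it and the grasp point (between the pads) is the TCP (r.tips_ahead is the distance from the TCP to the fingertips, in m); z points along the fingers, y is the line along which they close (so a half turn about z gives the same grasp; the last joint's range is limited). The gripper opens to 88 mm and grips with 3 to 60 N. Pads are 18 mm wide; open, the fingers measure 123 mm over their backs; the gripper's body (75 mm by 187 mm) begins 45 mm behind the grasp point.
Start: joints at [-1.149, 0.689, -0.195, 1.565, 0.157, 0.902, -0.215], TCP at [0.236, 0.579, 0.258] pointing down, gripper open.
Joint ranges: [-3.01, 3.01], [-0.46, 2.08], [-1.47, 1.51], [0.13, 2.56], [-1, 4.14], [0.04, 2.09], [-2.66, 2.66]. Speed limits (rad/s): [2.57, 2.57, 3.14, 3.14, 3.14, 3.14, 3.14].

### API

Orientations are given as a unit quaternion [x, y, z, w].
In Python, from plant import r, cams, models gives the robot as it stands. The module is installed in compiled form; this text tells all that it offers.
- The arm moves only by the tool jog_arm, never from a script. Its arguments are lists of equal length, an entry for each row: "turn": the turn, a rotation vector about the tool's x, y, z in rad, a list of three; "translation": the shift along the tool's x, y, z in m, a list of three; "grip": the closure, from 0 (fully open) to 1 (shut). In form: {"turn": [[ax, ay, az], ...], "translation": [[tx, ty, tz], ...], "grip": [grip, ...]}. A call has 1 to 20 rows; each row is the pose to reach, as a shift and turn from the pose commanded when the call began, along the tool's axes at that moment; what a row does not reach only later rows make up. A row lasts 1/8 s, in which the tool goes at most 62.5 mm and 10.7 degrees, less where a joint would pass 70% of its speed; a pose out of reach is approached as far as the arm can. A call with a gripper value outside its range is refused whole. The fingers move at their own pace and stop on an object; "force" is the grip in N (left out, the last holds). Time passes only in rows, so rows that repeat a pose let the fingers close. It gives the time, the measured TCP pose, the force, the opening and the grip force at its end, in the units of the state.
- r.get_state(): the state, without advancing time (a new reading comes with each control period).
- cams.snapshot(name): name is "scene" or "top"; returns the picture (400x640x3 uint8, red, green, blue); there is no depth.
- cams.camera_params(name): a dict with "fx", "fy", "cx", "cy" (pixels), "eye" and "orientation" of the camera in the world. Camera axes: x right, y up, looking along -z (the intrinsics and any distortion apply to the point x, -y, -z); pixel columns grow to the right and rows downward; lengths in m; the calibration is good to about 2 mm. A picture is of the moment at which its call begins. camera_params takes no time and is no camera call.
- r.finish_job(): hands the job in; it is judged then, once.
Trained networks look in the newest picture that a camera, given by its name, has taken for a name from the list of things; names that differ only in an ending like _2 or _b are one class to them, and where a whole thing is asked for, a point or a joint stands for the part that bears it (a point fixed in the world has none). Each returns a list of dicts, best first, with "p" (0 to 1); they miss things now and then, are a little off and sometimes report something else, mostly with a low value. They report only what shows in the picture. A call takes as long as a camera call.
- models.find_in(camera, name): "position" ([x, y, z] in m, in world coordinates, good to about 4 mm: the middle of the surface that is visible of it).
- models.masks_of(camera, name): "pixels" (400x640 bool, what is visible of it).
- models.place_of(camera, name): "position" ([x, y, z] in m, in world coordinates, good to about 4 mm: a listed point, or the origin of a listed thing).
The state is a dict: "clock": time; "q": joint angles; "qd": joint speeds; "joint_torque": joint torques, N m; "tool_pos": TCP position; "eef_rot": TCP orientation; "contact_force": force on the tool from outside, world axes, zero at the start; "moment": the same for the moment, N m; "opening": opening from 0.0 (shut) to 1.0 (fully open); "finger_force": force on a finger pad.
Only numpy, scipy, OpenCV 4.12 (cv2) and the standard library are available. Lean on these libraries where they do the work, as an engineer would, in place of code of your own. Each camera call takes 0.05 s, during which the arm holds its last target. There are 200 camera calls.

## Working session

There is one attempt and no reset: what is moved stays moved. The work goes in short steps, Python scripts to look and compute and a tool call to move; the robot and the scene stay as the last step left them, time stands still between calls to the robot, and variables do not carry over. Pictures are saved under pics/ and viewed, at most 10 in all, crops included, and the job is handed in when it is done.

Besides the shell and the picture viewer there is one more tool, called after "Emit:" by a JSON object that holds its "method" and its "body", one argument or row to a line. jog_arm: Moves the arm, as the interface text tells. Its arguments: {"type":"object","properties":{"turn":{"type":"array"},"translation":{"type":"array"},"grip":{"type":"array"},"force":{"type":"number"}},"required":["turn","translation","grip"]}

```bash
mkdir -p pics; cat > h.py <<'E'
import numpy as np, cv2
from plant import r, cams, models
from scipy.spatial.transform import Rotation as R
def st():
    s=r.get_state()
    print('t',round(s['clock'],2),'p',np.round(s['tool_pos'],4),'q',np.round(s['eef_rot'],4),'F',np.round(s['contact_force'],1),'op',round(s['opening'],3),'ff',np.round(s['finger_force'],1)); return s
def proj(c,P):
    k=cams.camera_params(c); p=R.from_quat(k['orientation']).inv().apply(np.atleast_2d(P)-k['eye'])
    return np.c_[k['cx']+k['fx']*p[:,0]/-p[:,2], k['cy']-k['fy']*p[:,1]/-p[:,2]]
E
python3 - <<'E'
from h import *
s=st(); print(np.round(s['q'],3))
for c in('scene','top'):
    im=cams.snapshot(c); cv2.imwrite(f'pics/{c}0.png',im[:,:,::-1]); k=cams.camera_params(c); print({a:np.round(b,3) for a,b in k.items()})
    for n in('xy_base','handwheel','crank','zero_mark','index','lever_tip','lock_lever','cross_crank','wash_bottle','drink_can','paper_cup','multimeter','solder_spool','screw_tub','circuit_board','screwdriver'):
        o=models.place_of(c,n); print(c,n,[(np.round(x['position'],3).tolist(),round(x['p'],2)) for x in o[:2]])
E
```

```text
t 0.0 p [0.2361 0.578  0.2569] q [ 1.926e-01  9.813e-01 -9.000e-04 -1.000e-04] F [-0.1  0.3 -0.1] op 1.001 ff 0.0
[-1.149  0.69  -0.195  1.566  0.157  0.903 -0.215]
{'fx': np.float64(371.688), 'fy': np.float64(371.688), 'cx': np.float64(321.003), 'cy': np.float64(203.465), 'eye': array([0.982, 0.786, 0.806]), 'orientation': array([0.106, 0.43 , 0.869, 0.22 ])}
scene xy_base [([0.613, -0.12, -0.003], 0.56), ([0.57, 0.465, 0.003], 0.37)]
scene handwheel [([0.625, 0.076, 0.086], 0.78), ([0.498, -0.082, 0.076], 0.61)]
scene crank [([0.597, 0.14, 0.106], 0.78)]
scene zero_mark [([0.598, 0.089, 0.101], 0.6)]
scene index [([0.623, 0.08, 0.113], 0.63)]
scene lever_tip [([0.503, -0.022, 0.105], 0.45), ([0.498, -0.08, 0.073], 0.34)]
scene lock_lever [([0.497, -0.08, 0.075], 0.37), ([0.614, -0.122, -0.001], 0.16)]
scene cross_crank [([0.418, -0.1, 0.07], 0.52)]
scene wash_bottle [([0.82, -0.048, -0.004], 0.85)]
scene drink_can [([0.688, 0.397, 0.002], 0.97), ([0.818, -0.05, -0.002], 0.36)]
scene paper_cup [([0.568, 0.464, 0.003], 0.6), ([0.595, 0.089, 0.102], 0.39)]
scene multimeter [([0.36, 0.
[... 743 characters left out ...]
04], 0.67)]
top index [([0.627, 0.086, 0.116], 0.57)]
top lever_tip [([0.618, 0.146, -0.003], 0.57), ([0.506, -0.02, 0.104], 0.45)]
top lock_lever [([0.497, -0.077, 0.072], 0.46)]
top cross_crank [([0.416, -0.097, 0.077], 0.62)]
top wash_bottle [([0.818, -0.044, -0.002], 0.62), ([0.623, 0.084, 0.084], 0.33)]
top drink_can [([0.689, 0.392, -0.0], 0.83)]
top paper_cup [([0.573, 0.465, -0.001], 0.89), ([0.447, 0.038, -0.0], 0.68)]
top multimeter [([0.362, 0.414, 0.002], 0.79)]
top solder_spool [([0.363, -0.447, 0.001], 0.72)]
top screw_tub [([0.61, -0.425, 0.004], 0.78)]
top circuit_board [([0.618, 0.147, 0.004], 0.75)]
top screwdriver [([0.448, 0.034, 0.0], 0.88), ([0.616, 0.148, -0.0], 0.66)]
```

View pics/scene0.png

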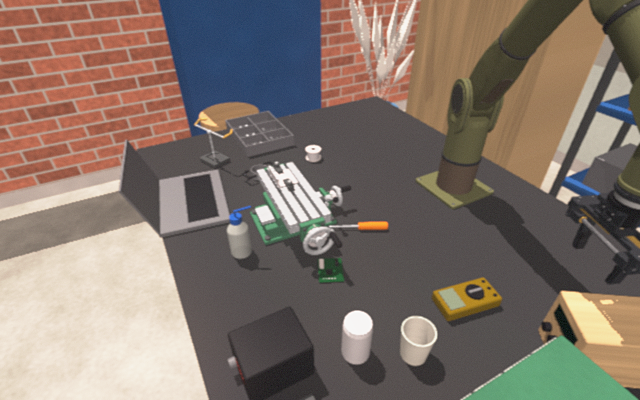

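View pics/top0.png

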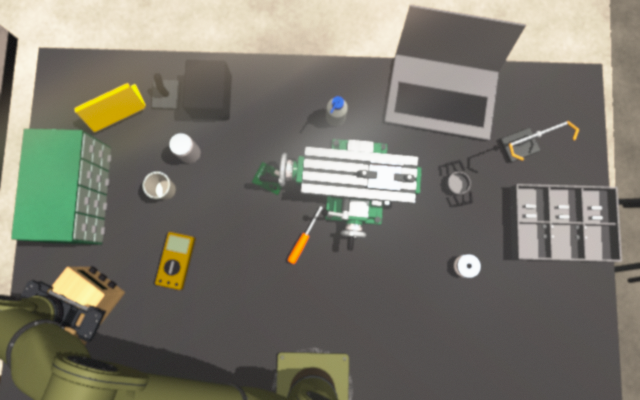

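The scene view shows the machine with its end handwheel at about (318,237) and the lock lever on the robot's side. The screwdriver is at about (370,226) and the board at about (330,270). The top view shows the crank near (265,175) and nothing tall on the path to it. The base yaw is about -0.065 rad and the crank is about 1 rad clockwise. I'll go above the crank next.

Emit:
{"method": "jog_arm", "body": {
  "turn": [
    [0,0,0.18],
    [0,0,0.36],
    [0,0,0.54],
    [0,0,0.72],
    [0,0,0.9],
    [0,0,1.08],
    [0,0,1.25],
    [0,0,1.25],
    [0,0,1.25],
    [0,0,1.25],
    [0,0,1.25],
    [0,0,1.25],
    [0,0,1.25],
    [0,0,1.25]
  ],
  "translation": [
    [-0.03,-0.016,0],
    [-0.08,-0.042,0],
    [-0.13,-0.069,0],
    [-0.18,-0.095,0],
    [-0.23,-0.122,0],
    [-0.28,-0.148,0],
    [-0.33,-0.175,0],
    [-0.38,-0.201,0],
    [-0.42,-0.222,0],
    [-0.46,-0.243,0],
    [-0.485,-0.257,0],
    [-0.499,-0.264,0],
    [-0.499,-0.264,0],
    [-0.499,-0.264,0]
  ],
  "grip": [0,0,0,0,0,0,0,0,0,0,0,0,0,0]
}}

```text
clock: 3.45
tool_pos: [0.5975, 0.1474, 0.2576]
eef_rot: [0.73, 0.684, 0.0, -0.001]
contact_force: [-0.6, 1.0, 0.3]
opening: 1.0
finger_force: 0.0
```

```bash
python3 - <<'E'
from h import *
s=st(); print(np.round(s['q'],3)); print(np.round(R.from_quat(s['eef_rot']).as_matrix(),3))
c='scene'; im=cams.snapshot(c)
for n in('handwheel','crank','zero_mark','index'):
    o=models.place_of(c,n); print(n,[(np.round(x['position'],4).tolist(),round(x['p'],2)) for x in o[:2]])
cv2.imwrite('pics/s1.png',cv2.resize(im[150:300,220:420],(800,600),interpolation=cv2.INTER_CUBIC)[:,:,::-1])
E
```

```text
t 3.45 p [0.5975 0.1474 0.2576] q [ 7.296e-01  6.839e-01  1.000e-04 -8.000e-04] F [-0.6  1.   0.3] op 1.0 ff 0.0
[-0.372  0.675  0.1    1.605 -0.084  0.866 -0.304]
[[ 0.065  0.998 -0.001]
 [ 0.998 -0.065  0.001]
 [ 0.001 -0.001 -1.   ]]
handwheel [([0.625, 0.082, 0.0858], 0.84)]
crank [([0.597, 0.1387, 0.1054], 0.84), ([0.8154, -0.0492, 0.0003], 0.54)]
zero_mark [([0.5969, 0.0893, 0.1007], 0.62)]
index [([0.6222, 0.0801, 0.1167], 0.88)]
```

View pics/s1.png

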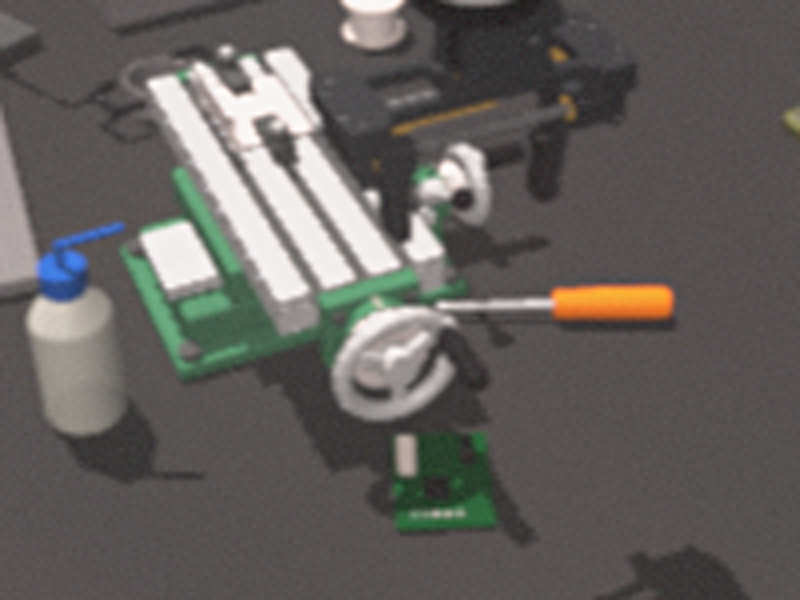

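The crop shows the crank grip clear at (465,355), to the right of the wheel and above the board. I'll go down and grip it.

Emit:
{"method": "jog_arm", "body": {
  "turn": [
    [0,0,0],
    [0,0,0],
    [0,0,0],
    [0,0,0],
    [0,0,0],
    [0,0,0],
    [0,0,0],
    [0,0,0],
    [0,0,0],
    [0,0,0],
    [0,0,0],
    [0,0,0]
  ],
  "translation": [
    [-0.002,-0.001,0.04],
    [-0.002,-0.001,0.09],
    [-0.002,-0.001,0.13],
    [-0.002,-0.001,0.149],
    [-0.002,-0.001,0.149],
    [-0.002,-0.001,0.149],
    [-0.002,-0.001,0.149],
    [-0.002,-0.001,0.149],
    [-0.002,-0.001,0.149],
    [-0.002,-0.001,0.149],
    [-0.002,-0.001,0.149],
    [-0.002,-0.001,0.149]
  ],
  "grip": [0,0,0.3,0.5,0.7,1,1,1,1,1,1,1],
  "force": 20
}}

```text
clock: 5.2
tool_pos: [0.5965, 0.144, 0.1087]
eef_rot: [0.73, 0.683, -0.0, -0.001]
contact_force: [-3.1, 1.7, 2.3]
opening: 0.191
finger_force: 20.0
```

```bash
python3 - <<'E'
from h import *
s=st(); c='scene'; im=cams.snapshot(c)
for n in('handwheel','crank','zero_mark','index'):
    o=models.place_of(c,n); print(n,[(np.round(x['position'],4).tolist(),round(x['p'],2)) for x in o[:2]])
E
```

```text
t 5.2 p [0.5965 0.144  0.1087] q [ 7.303e-01  6.832e-01 -5.000e-04 -7.000e-04] F [-3.1  1.7  2.3] op 0.191 ff 20.0
handwheel [([0.625, 0.0821, 0.0867], 0.8), ([0.4486, 0.0292, 0.0011], 0.26)]
crank [([0.5958, 0.1399, 0.1054], 0.57)]
zero_mark [([0.5971, 0.0859, 0.1011], 0.56)]
index [([0.6197, 0.0774, 0.1154], 0.59)]
```

Emit:
{"method": "jog_arm", "body": {
  "turn": [
    [0,0,0],
    [0,0,0],
    [0,0,0],
    [0,0,0],
    [0,0,0],
    [0,0,0]
  ],
  "translation": [
    [0,0.0026,-0.0031],
    [0,0.0054,-0.0059],
    [0,0.0085,-0.0084],
    [0,0.0119,-0.0106],
    [0,0.0154,-0.0125],
    [0,0.0154,-0.0125]
  ],
  "grip": [1,1,1,1,1,1]
}}

```text
clock: 6.2
tool_pos: [0.6106, 0.1433, 0.1211]
eef_rot: [0.73, 0.683, -0.001, -0.002]
contact_force: [-6.9, 3.3, 6.9]
opening: 0.19
finger_force: 20.0
```

```bash
python3 - <<'E'
from h import *
s=st(); c='scene'; im=cams.snapshot(c)
for n in('handwheel','crank','zero_mark','index'):
    o=models.place_of(c,n); print(n,[(np.round(x['position'],4).tolist(),round(x['p'],2)) for x in o[:2]])
E
```

```text
t 6.2 p [0.6106 0.1433 0.1211] q [ 0.7303  0.6832 -0.0014 -0.0018] F [-6.9  3.3  6.9] op 0.19 ff 20.0
handwheel [([0.6277, 0.0803, 0.0861], 0.7)]
crank [([0.6126, 0.138, 0.121], 0.89)]
zero_mark [([0.607, 0.0867, 0.1122], 0.71)]
index [([0.6236, 0.0776, 0.1139], 0.91)]
```

Emit:
{"method": "jog_arm", "body": {
  "turn": [
    [0,0,0],
    [0,0,0],
    [0,0,0],
    [0,0,0],
    [0,0,0],
    [0,0,0]
  ],
  "translation": [
    [0,0.0034,-0.0026],
    [0,0.0072,-0.0038],
    [0,0.0111,-0.0046],
    [0,0.0151,-0.005],
    [0,0.0191,-0.005],
    [0,0.0191,-0.005]
  ],
  "grip": [1,1,1,1,1,1]
}}

```text
clock: 7.2
tool_pos: [0.6304, 0.1416, 0.1262]
eef_rot: [0.73, 0.683, -0.001, -0.001]
contact_force: [-7.3, 2.0, 6.5]
opening: 0.192
finger_force: 20.0
```

```bash
python3 - <<'E'
from h import *
s=st(); c='scene'; im=cams.snapshot(c)
for n in('table_slide','handwheel','crank','zero_mark','index'):
    o=models.place_of(c,n); print(n,[(np.round(x['position'],4).tolist(),round(x['p'],2)) for x in o[:2]])
E
```

```text
t 7.2 p [0.6304 0.1416 0.1262] q [ 0.7304  0.683  -0.0011 -0.0012] F [-7.3  2.   6.5] op 0.192 ff 20.0Traceback (most recent call last):
  File "<stdin>", line 4, in <module>
ValueError: it knows: circuit_board, crank, cross_crank, drink_can, handwheel, index, lever_tip, lock_lever, multimeter, paper_cup, screw_tub, screwdriver, solder_spool, wash_bottle, xy_base, zero_mark
```

Emit:
{"method": "jog_arm", "body": {
  "turn": [
    [0,0,0],
    [0,0,0],
    [0,0,0],
    [0,0,0],
    [0,0,0],
    [0,0,0]
  ],
  "translation": [
    [0,0.0024,-0.0001],
    [0,0.0048,0.0003],
    [0,0.0071,0.0008],
    [0,0.0094,0.0014],
    [0,0.0117,0.0021],
    [0,0.0117,0.0021]
  ],
  "grip": [1,1,1,1,1,1]
}}

```text
clock: 8.0
tool_pos: [0.6428, 0.1404, 0.1243]
eef_rot: [0.73, 0.683, -0.001, -0.0]
contact_force: [-5.2, 1.2, 5.3]
opening: 0.196
finger_force: 20.0
```

```bash
python3 - <<'E'
from h import *
s=st(); c='scene'; im=cams.snapshot(c)
for n in('handwheel','crank','zero_mark','index'):
    o=models.place_of(c,n); print(n,[(np.round(x['position'],4).tolist(),round(x['p'],2)) for x in o[:2]])
cv2.imwrite('pics/s2.png',cv2.resize(im[190:270,270:376],(795,600),interpolation=cv2.INTER_CUBIC)[:,:,::-1])
E
```

```text
t 8.0 p [0.6428 0.1404 0.1243] q [ 7.305e-01  6.829e-01 -5.000e-04 -5.000e-04] F [-5.2  1.2  5.3] op 0.196 ff 20.0
handwheel [([0.6265, 0.0759, 0.0884], 0.88)]
crank [([0.6444, 0.1362, 0.1237], 0.62)]
zero_mark [([0.631, 0.0848, 0.1135], 0.87)]
index [([0.6231, 0.0778, 0.1165], 0.67)]
```

View pics/s2.png

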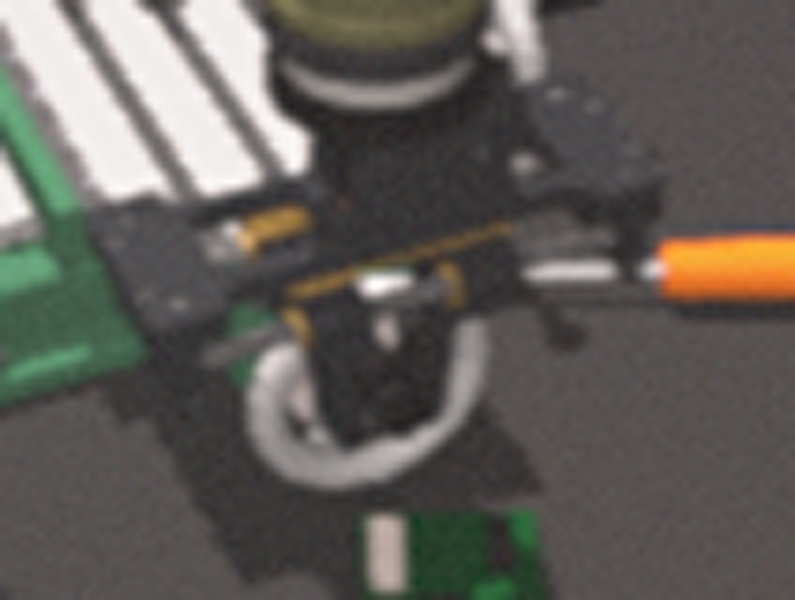

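The crop shows the fingers holding the crank just left of the wheel's top, at about (380,300), with the index covered. I'll back off a little to measure the arm's stiffness.

Emit:
{"method": "jog_arm", "body": {
  "turn": [
    [0,0,0],
    [0,0,0]
  ],
  "translation": [
    [0,-0.0005,0],
    [0,-0.0005,0]
  ],
  "grip": [1,1]
}}

```text
clock: 8.5
tool_pos: [0.6427, 0.1404, 0.1242]
eef_rot: [0.73, 0.683, -0.0, -0.0]
contact_force: [-4.7, 0.9, 5.0]
opening: 0.196
finger_force: 20.0
```

Emit:
{"method": "jog_arm", "body": {
  "turn": [
    [0,0,0],
    [0,0,0]
  ],
  "translation": [
    [0,0.0014,0.0003],
    [0,0.0014,0.0003]
  ],
  "grip": [1,1]
}}

```text
clock: 8.75
tool_pos: [0.6439, 0.1404, 0.1238]
eef_rot: [0.73, 0.683, -0.0, -0.0]
contact_force: [-6.1, 0.3, 4.5]
opening: 0.195
finger_force: 20.0
```

Emit:
{"method": "jog_arm", "body": {
  "turn": [
    [0,0,0],
    [0,0,0],
    [0,0,0]
  ],
  "translation": [
    [0,0.0015,0.0006],
    [0,0.0029,0.0013],
    [0,0.0029,0.0013]
  ],
  "grip": [1,1,1]
}}

```text
clock: 9.12
tool_pos: [0.6469, 0.1401, 0.1225]
eef_rot: [0.73, 0.683, -0.0, -0.0]
contact_force: [-5.1, 0.9, 4.9]
opening: 0.198
finger_force: 20.0
```

Emit:
{"method": "jog_arm", "body": {
  "turn": [
    [0,0,0],
    [0,0,0],
    [0,0,0]
  ],
  "translation": [
    [0,0.0014,0.0007],
    [0,0.0028,0.0015],
    [0,0.0028,0.0015]
  ],
  "grip": [1,1,1]
}}

```text
clock: 9.5
tool_pos: [0.6498, 0.1398, 0.121]
eef_rot: [0.73, 0.683, -0.0, -0.0]
contact_force: [-4.7, 1.1, 5.7]
opening: 0.195
finger_force: 20.0
```

Emit:
{"method": "jog_arm", "body": {
  "turn": [
    [0,0,0],
    [0,0,0],
    [0,0,0]
  ],
  "translation": [
    [0,0.0014,0.0008],
    [0,0.0027,0.0018],
    [0,0.0027,0.0018]
  ],
  "grip": [1,1,1]
}}

```text
clock: 9.88
tool_pos: [0.6526, 0.1396, 0.1193]
eef_rot: [0.73, 0.683, -0.0, 0.0]
contact_force: [-4.3, 0.2, 5.7]
opening: 0.193
finger_force: 20.0
```

Emit:
{"method": "jog_arm", "body": {
  "turn": [
    [0,0,0],
    [0,0,0],
    [0,0,0]
  ],
  "translation": [
    [0,0.0013,0.001],
    [0,0.0025,0.002],
    [0,0.0025,0.002]
  ],
  "grip": [1,1,1]
}}

```text
clock: 10.25
tool_pos: [0.6549, 0.1394, 0.1174]
eef_rot: [0.731, 0.683, -0.0, -0.0]
contact_force: [-5.4, 1.3, 6.6]
opening: 0.195
finger_force: 20.0
```

Emit:
{"method": "jog_arm", "body": {
  "turn": [
    [0,0,0],
    [0,0,0],
    [0,0,0]
  ],
  "translation": [
    [0,0.0006,0.0005],
    [0,0.0012,0.001],
    [0,0.0012,0.001]
  ],
  "grip": [1,1,1]
}}

```text
clock: 10.62
tool_pos: [0.6556, 0.1394, 0.1167]
eef_rot: [0.73, 0.683, -0.001, -0.001]
contact_force: [-6.5, 0.6, 8.4]
opening: 0.196
finger_force: 20.0
```

Emit:
{"method": "jog_arm", "body": {
  "turn": [
    [0,0,0],
    [0,0,0]
  ],
  "translation": [
    [0,0.0007,0.0007],
    [0,0.0007,0.0007]
  ],
  "grip": [1,1]
}}

```text
clock: 10.88
tool_pos: [0.656, 0.1394, 0.1162]
eef_rot: [0.731, 0.683, -0.001, -0.001]
contact_force: [-8.3, -0.1, 11.1]
opening: 0.194
finger_force: 20.0
```

```bash
python3 - <<'E'
from h import *
from scipy.optimize import least_squares
P=np.array([[.5965,.144,.1087],[.6106,.1433,.1211],[.6304,.1416,.1262],[.6428,.1404,.1243],[.6439,.1404,.1238],[.6469,.1401,.1225],[.6498,.1398,.121],[.6526,.1396,.1193],[.6549,.1394,.1174],[.6556,.1394,.1167],[.656,.1394,.1162]])
t=np.array([.998,-.065]); u=P[:,:2]@t; z=P[:,2]
for sl in (slice(0,None),slice(1,None),slice(0,9)):
  for R0 in (.04,None):
    f=lambda v: np.hypot(u[sl]-v[0],z[sl]-v[1])-(R0 or v[2])
    o=least_squares(f,[.62,.086,.04][:2 if R0 else 3],xtol=1e-14,ftol=1e-14,x_scale=.01); print(o.x, np.round(f(o.x)*1e3,2))
    th=np.arctan2(-(u-o.x[0]),z-o.x[1]); print(np.round(th,3))
st()
E
```

```text
[0.61932657 0.08632407] [ 0.19 -0.25 -0.12  0.16  0.06  0.05  0.07  0.14  0.01 -0.08 -0.2 ]
[ 0.98   0.506 -0.015 -0.331 -0.361 -0.443 -0.525 -0.607 -0.681 -0.706
 -0.722]
[0.61933931 0.08609483 0.04019196] [ 0.13 -0.23 -0.08  0.18  0.08  0.05  0.07  0.13 -0.01 -0.11 -0.22]
[ 0.976  0.503 -0.015 -0.329 -0.359 -0.44  -0.522 -0.603 -0.678 -0.702
 -0.718]
[0.61947862 0.08625007] [-0.11 -0.05  0.18  0.08  0.05  0.06  0.12 -0.03 -0.12 -0.24]
[ 0.981  0.508 -0.011 -0.327 -0.357 -0.439 -0.521 -0.603 -0.677 -0.702
 -0.718]
[0.61965338 0.08745142 0.03889489] [ 0.04 -0.15  0.09 -0.   -0.01  0.04  0.14  0.04 -0.04 -0.15]
[ 1.008  0.527 -0.007 -0.333 -0.364 -0.448 -0.532 -0.616 -0.693 -0.718
 -0.735]
[0.61939513 0.08633954] [ 0.23 -0.23 -0.14  0.12  0.02  0.    0.03  0.09 -0.04]
[ 0.982  0.508 -0.014 -0.33  -0.36  -0.442 -0.524 -0.606 -0.68  -0.705
 -0.721]
[0.61948524 0.08556497 0.04065874] [ 0.08 -0.16 -0.02  0.17  0.06  0.01 -0.    0.02 -0.15]
[ 0.967  0.5   -0.011 -0.322 -0.351 -0.432 -0.512 -0.593 -0.667 -0.691
 -0.706]
t 10.88 p [0.656  0.1394 0.1162] q [ 7.305e-01  6.829e-01 -1.000e-03 -7.000e-04] F [-8.3 -0.1 11.1] op 0.194 ff 20.0
```

Emit:
{"method": "jog_arm", "body": {
  "turn": [
    [0,0,0],
    [0,0,0],
    [0,0,0],
    [0,0,0],
    [0,0,0],
    [0,0,0]
  ],
  "translation": [
    [0,-0.0031,-0.0025],
    [0,-0.0065,-0.0046],
    [0,-0.01,-0.0064],
    [0,-0.0138,-0.0079],
    [0,-0.0176,-0.009],
    [0,-0.0176,-0.009]
  ],
  "grip": [1,1,1,1,1,1]
}}

```text
clock: 11.62
tool_pos: [0.6398, 0.1406, 0.1251]
eef_rot: [0.73, 0.683, 0.0, 0.0]
contact_force: [0.4, -1.1, 3.6]
opening: 0.191
finger_force: 20.0
```

Emit:
{"method": "jog_arm", "body": {
  "turn": [
    [0,0,0],
    [0,0,0],
    [0,0,0],
    [0,0,0],
    [0,0,0]
  ],
  "translation": [
    [0,-0.002,-0.0005],
    [0,-0.004,-0.0008],
    [0,-0.0055,-0.001],
    [0,-0.007,-0.0011],
    [0,-0.007,-0.0011]
  ],
  "grip": [1,1,1,1,1]
}}

```text
clock: 12.25
tool_pos: [0.6346, 0.1409, 0.1262]
eef_rot: [0.73, 0.683, 0.002, 0.002]
contact_force: [6.5, -1.7, 2.6]
opening: 0.195
finger_force: 20.1
```

```bash
cat > th.py <<'E'
from h import *
s=st(); u=s['tool_pos'][:2]@[.998,-.065]; print('u',u,'du',u-.6194,'th',np.arctan2(.6194-u,s['tool_pos'][2]-.0863))
for c in('scene','top'):
    im=cams.snapshot(c)
    for n in('handwheel','crank','zero_mark','index'):
        o=models.place_of(c,n); print(c,n,[(np.round(x['position'],4).tolist(),round(x['position'][:2]@np.array([.998,-.065]),4),round(x['p'],2)) for x in o[:1]])
E
python3 th.py
```

```text
t 12.25 p [0.6346 0.1409 0.1262] q [0.7305 0.6829 0.0018 0.0016] F [ 6.5 -1.7  2.6] op 0.195 ff 20.1
u 0.6241558092978844 du 0.004755809297884439 th -0.11876367341503266
scene handwheel [([0.6241, 0.0766, 0.0828], np.float64(0.6179), 0.62)]
scene crank [([0.6371, 0.1352, 0.1258], np.float64(0.627), 0.62)]
scene zero_mark [([0.631, 0.0828, 0.1143], np.float64(0.6244), 0.8)]
scene index [([0.6219, 0.0784, 0.1145], np.float64(0.6156), 0.92)]
top handwheel [([0.6223, 0.0827, 0.0838], np.float64(0.6157), 0.88)]
top crank [([0.6312, 0.1392, 0.122], np.float64(0.6209), 0.72)]
top zero_mark [([0.634, 0.0822, 0.1179], np.float64(0.6274), 0.8)]
top index [([0.628, 0.0831, 0.1169], np.float64(0.6213), 0.78)]
```

Emit:
{"method": "jog_arm", "body": {
  "turn": [
    [0,0,0],
    [0,0,0],
    [0,0,0],
    [0,0,0]
  ],
  "translation": [
    [0,-0.0015,-0.0002],
    [0,-0.0028,-0.0002],
    [0,-0.0035,-0.0002],
    [0,-0.0035,-0.0002]
  ],
  "grip": [1,1,1,1]
}}

```text
clock: 13.25
tool_pos: [0.632, 0.1411, 0.1265]
eef_rot: [0.731, 0.683, 0.002, 0.002]
contact_force: [7.6, -2.5, 1.9]
opening: 0.197
finger_force: 20.1
```

```bash
python3 th.py
```

```text
t 13.25 p [0.632  0.1411 0.1265] q [0.7305 0.6829 0.0024 0.0022] F [ 7.6 -2.5  1.9] op 0.197 ff 20.1
u 0.6215303451955005 du 0.0021303451955005936 th -0.052946989405836975
scene handwheel [([0.6286, 0.0772, 0.0846], np.float64(0.6223), 0.64)]
scene crank [([0.5712, 0.4645, 0.0032], np.float64(0.5399), 0.73)]
scene zero_mark [([0.6282, 0.085, 0.1152], np.float64(0.6214), 0.7)]
scene index [([0.6215, 0.0822, 0.1132], np.float64(0.6149), 0.92)]
top handwheel [([0.6227, 0.0842, 0.0847], np.float64(0.616), 0.76)]
top crank [([0.6303, 0.1383, 0.1263], np.float64(0.62), 0.61)]
top zero_mark [([0.6295, 0.0776, 0.1205], np.float64(0.6232), 0.85)]
top index [([0.6296, 0.0842, 0.1193], np.float64(0.6229), 0.73)]
```

Emit:
{"method": "jog_arm", "body": {
  "turn": [
    [0,0,0],
    [0,0,0],
    [0,0,0],
    [0,0,0]
  ],
  "translation": [
    [0,-0.0012,0],
    [0,-0.002,0],
    [0,-0.002,0],
    [0,-0.002,0]
  ],
  "grip": [1,1,1,1]
}}

```text
clock: 14.25
tool_pos: [0.63, 0.1412, 0.1266]
eef_rot: [0.731, 0.683, 0.002, 0.002]
contact_force: [7.9, -2.0, 3.0]
opening: 0.195
finger_force: 20.1
```

Emit:
{"method": "jog_arm", "body": {
  "turn": [
    [0,0,0],
    [0,0,0],
    [0,0,0],
    [0,0,0]
  ],
  "translation": [
    [0,0.0005,0],
    [0,0.001,0],
    [0,0.001,0],
    [0,0.001,0]
  ],
  "grip": [1,1,1,1]
}}

```text
clock: 14.75
tool_pos: [0.6302, 0.1413, 0.1265]
eef_rot: [0.73, 0.683, 0.002, 0.002]
contact_force: [5.5, -1.2, 3.7]
opening: 0.196
finger_force: 20.1
```

Emit:
{"method": "jog_arm", "body": {
  "turn": [
    [0,0,0],
    [0,0,0],
    [0,0,0],
    [0,0,0]
  ],
  "translation": [
    [0,-0.001,0],
    [0,-0.0018,0],
    [0,-0.0018,0],
    [0,-0.0018,0]
  ],
  "grip": [1,1,1,1]
}}

```text
clock: 15.25
tool_pos: [0.6292, 0.1414, 0.1266]
eef_rot: [0.731, 0.683, 0.002, 0.002]
contact_force: [8.0, -2.0, 2.6]
opening: 0.191
finger_force: 20.1
```

Emit:
{"method": "jog_arm", "body": {
  "turn": [
    [0,0,0],
    [0,0,0],
    [0,0,0],
    [0,0,0],
    [0,0,0]
  ],
  "translation": [
    [0,0.001,0],
    [0,0.002,0],
    [0,0.0028,0],
    [0,0.0028,0],
    [0,0.0028,0]
  ],
  "grip": [1,1,1,1,1]
}}

```text
clock: 15.88
tool_pos: [0.6297, 0.1415, 0.1262]
eef_rot: [0.73, 0.683, 0.001, 0.0]
contact_force: [4.3, -1.5, 5.8]
opening: 0.194
finger_force: 20.0
```

```bash
python3 th.py
```

```text
t 15.88 p [0.6297 0.1415 0.1262] q [7.304e-01 6.830e-01 6.000e-04 4.000e-04] F [ 4.3 -1.5  5.8] op 0.194 ff 20.0
u 0.6191995779026426 du -0.00020042209735737782 th 0.005019644228436317
scene handwheel [([0.6279, 0.0822, 0.0837], np.float64(0.6213), 0.89)]
scene crank [([0.6306, 0.1368, 0.126], np.float64(0.6204), 0.62)]
scene zero_mark [([0.6217, 0.0859, 0.1153], np.float64(0.6149), 0.63)]
scene index [([0.6211, 0.0796, 0.1162], np.float64(0.6147), 0.84)]
top handwheel [([0.6242, 0.0799, 0.0867], np.float64(0.6178), 0.69)]
top crank [([0.6244, 0.1362, 0.1232], np.float64(0.6143), 0.91)]
top zero_mark [([0.6297, 0.0802, 0.1188], np.float64(0.6232), 0.89)]
top index [([0.6246, 0.0869, 0.1171], np.float64(0.6177), 0.79)]
```

Emit:
{"method": "jog_arm", "body": {
  "turn": [
    [0,0,0],
    [0,0,0],
    [0,0,0],
    [0,0,0],
    [0,0,0],
    [0,0,0],
    [0,0,0]
  ],
  "translation": [
    [0,0.001,-0.0006],
    [0,0.001,-0.0012],
    [0,0.001,-0.0012],
    [0,0.001,-0.0012],
    [0,0.001,-0.0012],
    [0,0.001,-0.0012],
    [0,0.001,-0.0012]
  ],
  "grip": [1,1,0.5,0.3,0.3,0.3,0.3]
}}

```text
clock: 17.25
tool_pos: [0.6299, 0.1415, 0.1269]
eef_rot: [0.73, 0.683, -0.0, -0.0]
contact_force: [-0.6, 1.1, 0.2]
opening: 0.697
finger_force: 0.0
```

```bash
python3 th.py
```

```text
t 17.25 p [0.6299 0.1415 0.1269] q [ 7.304e-01  6.830e-01 -1.000e-04 -1.000e-04] F [-0.6  1.1  0.2] op 0.697 ff 0.0
u 0.619457798330598 du 5.779833059804673e-05 th -0.0014222007831091244
scene handwheel [([0.6271, 0.0787, 0.0878], np.float64(0.6207), 0.89)]
scene crank [([0.6327, 0.1361, 0.1245], np.float64(0.6226), 0.98)]
scene zero_mark [([0.6263, 0.0846, 0.1139], np.float64(0.6195), 0.7)]
scene index [([0.6225, 0.079, 0.1134], np.float64(0.6161), 0.82)]
top handwheel [([0.6215, 0.0836, 0.0846], np.float64(0.6148), 0.88)]
top crank [([0.6248, 0.1339, 0.1267], np.float64(0.6148), 0.58)]
top zero_mark [([0.6311, 0.079, 0.1158], np.float64(0.6247), 0.67)]
top index [([0.6259, 0.0843, 0.1129], np.float64(0.6192), 0.82)]
```

Emit:
{"method": "jog_arm", "body": {
  "turn": [
    [0,0,0],
    [0,0,0],
    [0,0,0],
    [0,0,0],
    [0,0,0],
    [0,0,0],
    [0,0,0],
    [0,0,0]
  ],
  "translation": [
    [0,0,-0.02],
    [0,0,-0.06],
    [0,-0.02,-0.1],
    [-0.02,-0.06,-0.12],
    [-0.06,-0.1,-0.12],
    [-0.11,-0.125,-0.12],
    [-0.146,-0.125,-0.12],
    [-0.146,-0.125,-0.12]
  ],
  "grip": [0,0,0,0,0,0.5,1,1]
}}

```text
clock: 18.75
tool_pos: [0.4951, 0.0006, 0.2474]
eef_rot: [0.732, 0.681, -0.0, 0.001]
contact_force: [1.2, 0.1, 0.3]
opening: 0.68
finger_force: 0.0
```

```bash
python3 - <<'E'
from h import *
st()
w=np.array([.998,-.065])
for c in('scene','top'):
    d={}
    for i in range(8):
        im=cams.snapshot(c)
        for n in('handwheel','crank','zero_mark','index','lever_tip','lock_lever'):
            o=[x for x in models.place_of(c,n) if abs(x['position'][0]-.6)<.15 and abs(x['position'][1]-.03)<.16]
            if o: d.setdefault(n,[]).append(o[0]['position'])
    for n,v in d.items(): v=np.array(v); print(c,n,len(v),np.round(np.median(v,0),4),'u',round(np.median(v[:,:2]@w),4),'sd',np.round(v.std(0),4))
    cv2.imwrite(f'pics/z_{c}.png',cv2.resize(im[190:265,270:370] if c=='scene' else im[130:205,240:340],(800,600),interpolation=cv2.INTER_CUBIC)[:,:,::-1])
E
```

```text
t 18.75 p [0.4951 0.0006 0.2474] q [ 7.324e-01  6.808e-01 -4.000e-04  7.000e-04] F [1.2 0.1 0.3] op 0.68 ff 0.0
scene handwheel 7 [0.6265 0.079  0.0857] u 0.6201 sd [0.0015 0.0017 0.0012]
scene crank 8 [0.6305 0.1368 0.1253] u 0.6202 sd [0.0434 0.0722 0.0169]
scene index 7 [0.6235 0.079  0.1145] u 0.6171 sd [0.0009 0.0016 0.0012]
scene lever_tip 8 [ 0.5018 -0.0224  0.1076] u 0.5022 sd [0.0015 0.0011 0.0012]
scene lock_lever 8 [ 0.4985 -0.0816  0.0725] u 0.5029 sd [0.001  0.0016 0.0013]
scene zero_mark 7 [0.6232 0.0856 0.1153] u 0.6164 sd [0.0017 0.001  0.0015]
top handwheel 8 [0.6232 0.0814 0.0848] u 0.6166 sd [0.0008 0.0014 0.002 ]
top crank 8 [0.6276 0.1371 0.1264] u 0.6174 sd [0.0006 0.0013 0.0018]
top zero_mark 8 [0.6293 0.0806 0.1184] u 0.6228 sd [0.0013 0.001  0.0015]
top index 8 [0.6286 0.0846 0.1182] u 0.6218 sd [0.0008 0.0016 0.0016]
top lock_lever 8 [ 0.499  -0.0827  0.0721] u 0.5034 sd [0.0012 0.0016 0.0018]
top lever_tip 3 [0.627  0.0774 0.119 ] u 0.6203 sd [0.0093 0.0922 0.0568]
```

View pics/z_scene.png

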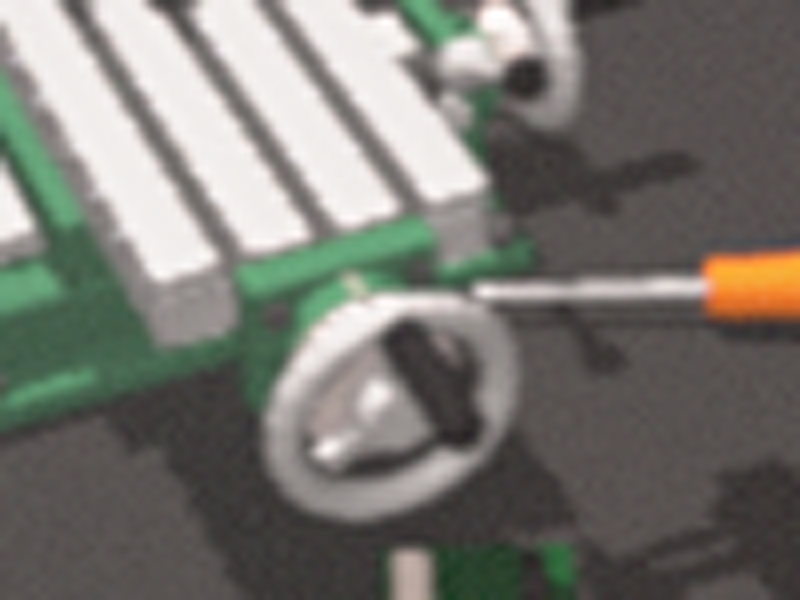

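View pics/z_top.png

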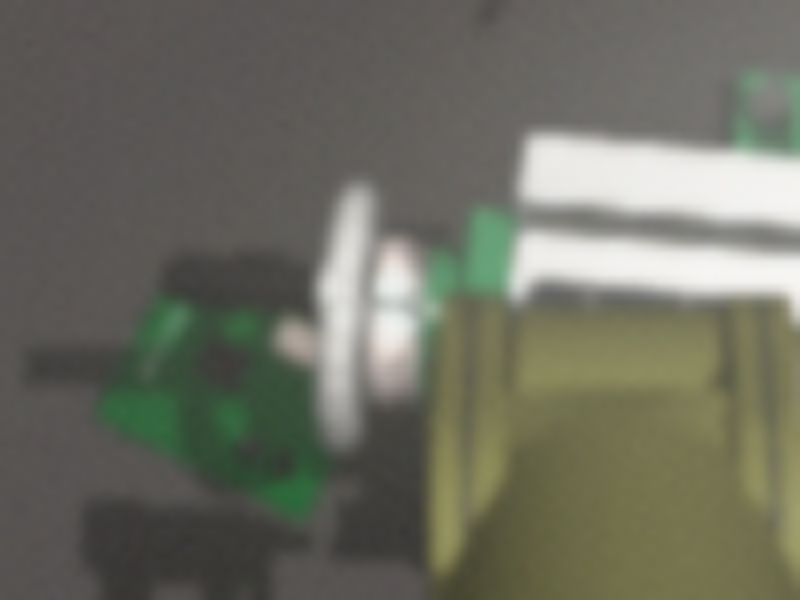

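The scene crop shows the crank on top and the light index at about (352,285). In the top crop the zero line at (395,310) is in line with the index at (430,310). Zero mark minus index averages about 0 mm, so the dial is on zero. Now the lever.

Emit:
{"method": "jog_arm", "body": {
  "turn": [
    [0,0,0],
    [0,0,0],
    [0,0,0],
    [0,0,0],
    [0,0,0],
    [0,0,0],
    [0,0,0]
  ],
  "translation": [
    [-0.008,0.005,0.03],
    [-0.017,0.009,0.07],
    [-0.017,0.009,0.09],
    [-0.017,0.009,0.09],
    [-0.017,0.009,0.09],
    [-0.017,0.009,0.09],
    [-0.017,0.009,0.09]
  ],
  "grip": [1,1,1,1,1,1,1],
  "force": 20
}}

```text
clock: 25.22
tool_pos: [0.5038, -0.0133, 0.1578]
eef_rot: [0.73, 0.683, 0.001, 0.0]
contact_force: [0.4, -0.1, 0.2]
opening: 0.006
finger_force: 0.0
```

```bash
python3 - <<'E'
from h import *
st()
for i in range(3):
    im=cams.snapshot('scene'); print([(np.round(x['position'],3),round(x['p'],2)) for x in models.place_of('scene','lever_tip')[:1]])
cv2.imwrite('pics/lev.png',cv2.resize(im[165:240,280:380],(800,600),interpolation=cv2.INTER_CUBIC)[:,:,::-1])
E
```

```text
t 25.23 p [ 0.5038 -0.0133  0.1578] q [7.303e-01 6.831e-01 6.000e-04 5.000e-04] F [ 0.4 -0.1  0.2] op 0.006 ff 0.0
[(array([ 0.504, -0.02 ,  0.106]), 0.42)]
[(array([ 0.501, -0.02 ,  0.11 ]), 0.55)]
[(array([ 0.502, -0.021,  0.109]), 0.43)]
```

View pics/lev.png

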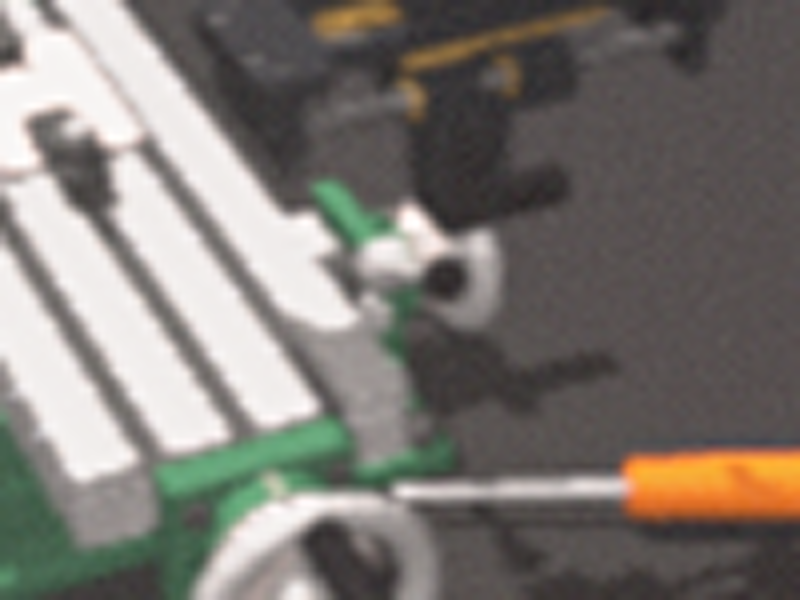

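The crop shows the black ball at (443,278), with the closed fingertips just above it. I'll press down slowly to short of the bite range.

Emit:
{"method": "jog_arm", "body": {
  "turn": [
    [0,0,0],
    [0,0,0],
    [0,0,0],
    [0,0,0],
    [0,0,0],
    [0,0,0],
    [0,0,0],
    [0,0,0]
  ],
  "translation": [
    [-0.004,0,0.01],
    [-0.004,0,0.016],
    [-0.004,0,0.022],
    [-0.004,0,0.028],
    [-0.004,0,0.034],
    [-0.004,0,0.04],
    [-0.004,0,0.045],
    [-0.004,0,0.045]
  ],
  "grip": [1,1,1,1,1,1,1,1]
}}

```text
clock: 26.52
tool_pos: [0.503, -0.0178, 0.1116]
eef_rot: [0.73, 0.683, -0.0, -0.0]
contact_force: [0.2, 0.6, -0.7]
opening: 0.0
finger_force: 0.1
```

```bash
python3 - <<'E'
from h import *
st()
for i in range(3):
    im=cams.snapshot('scene'); print([(np.round(x['position'],3),round(x['p'],2)) for x in models.place_of('scene','lever_tip')[:2]])
s=r.get_state(); print(proj('scene',s['tool_pos']+np.array([0,0,-.019])))
cv2.imwrite('pics/lev2.png',cv2.resize(im[165:240,280:380],(800,600),interpolation=cv2.INTER_CUBIC)[:,:,::-1])
E
```

```text
t 26.52 p [ 0.503  -0.0178  0.1116] q [ 7.305e-01  6.829e-01 -3.000e-04 -1.000e-04] F [ 0.2  0.6 -0.7] op 0.0 ff 0.1
[]
[(array([ 0.501, -0.015,  0.084]), 0.59), (array([0.633, 0.138, 0.125]), 0.26)]
[(array([ 0.503, -0.016,  0.083]), 0.58)]
[[335.20140598 202.57909655]]
```

View pics/lev2.png

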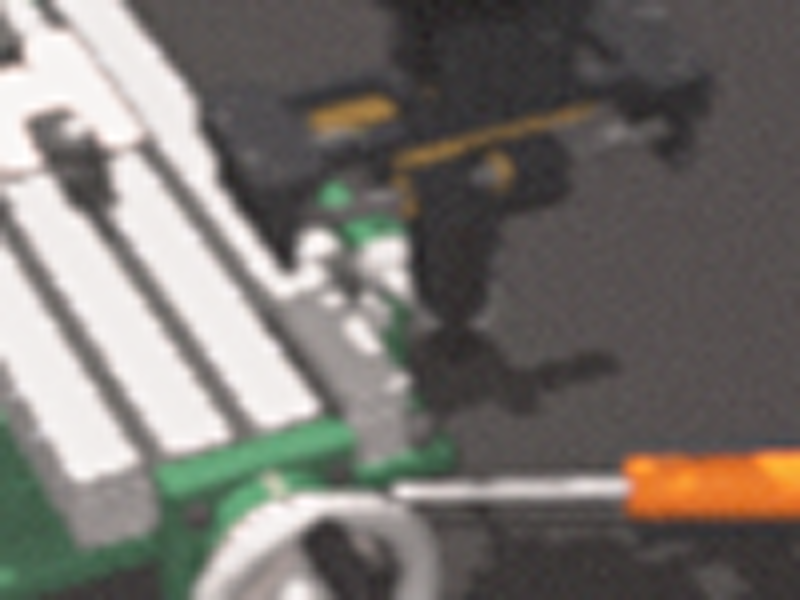

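The crop shows the ball under the fingertips at about (455,310), pressed down to z ≈ 0.083 and still slack. I'll continue in small steps.

Emit:
{"method": "jog_arm", "body": {
  "turn": [
    [0,0,0],
    [0,0,0],
    [0,0,0]
  ],
  "translation": [
    [0,0,0.0025],
    [0,0,0.005],
    [0,0,0.005]
  ],
  "grip": [1,1,1]
}}

```text
clock: 27.2
tool_pos: [0.5032, -0.0173, 0.1068]
eef_rot: [0.73, 0.683, 0.0, -0.0]
contact_force: [-0.1, 0.8, 0.8]
opening: 0.007
finger_force: 0.5
```

Emit:
{"method": "jog_arm", "body": {
  "turn": [
    [0,0,0],
    [0,0,0],
    [0,0,0]
  ],
  "translation": [
    [0,0,0.0025],
    [0,0,0.005],
    [0,0,0.005]
  ],
  "grip": [1,1,1]
}}

```text
clock: 27.58
tool_pos: [0.5033, -0.0172, 0.102]
eef_rot: [0.73, 0.683, 0.0, -0.0]
contact_force: [0.2, 1.7, 4.1]
opening: 0.004
finger_force: 2.1
```

Emit:
{"method": "jog_arm", "body": {
  "turn": [
    [0,0,0],
    [0,0,0],
    [0,0,0]
  ],
  "translation": [
    [0,0,0.002],
    [0,0,0.004],
    [0,0,0.004]
  ],
  "grip": [1,1,1]
}}

```text
clock: 27.95
tool_pos: [0.5035, -0.0168, 0.0987]
eef_rot: [0.73, 0.683, 0.001, 0.0]
contact_force: [-1.6, 1.9, 10.4]
opening: 0.004
finger_force: 5.4
```

Emit:
{"method": "jog_arm", "body": {
  "turn": [
    [0,0,0],
    [0,0,0],
    [0,0,0],
    [0,0,0]
  ],
  "translation": [
    [0,0,0.0015],
    [0,0,0.0028],
    [0,0,0.0028],
    [0,0,0.0028]
  ],
  "grip": [1,1,1,1]
}}

```text
clock: 28.45
tool_pos: [0.5037, -0.0167, 0.0964]
eef_rot: [0.73, 0.683, 0.001, 0.0]
contact_force: [-0.5, 2.8, 14.4]
opening: 0.007
finger_force: 7.5
```

Emit:
{"method": "jog_arm", "body": {
  "turn": [
    [0,0,0],
    [0,0,0],
    [0,0,0],
    [0,0,0],
    [0,0,0],
    [0,0,0],
    [0,0,0],
    [0,0,0]
  ],
  "translation": [
    [0,0,-0.01],
    [0,0,-0.03],
    [0,0,-0.07],
    [0,0,-0.11],
    [0,-0.03,-0.14],
    [0,-0.06,-0.15],
    [0,-0.06,-0.15],
    [0,-0.06,-0.15]
  ],
  "grip": [1,1,1,1,1,1,1,1]
}}

```text
clock: 29.45
tool_pos: [0.4441, -0.0137, 0.245]
eef_rot: [0.731, 0.683, 0.0, 0.0]
contact_force: [0.1, -0.2, 1.1]
opening: 0.007
finger_force: 0.0
```

```bash
python3 - <<'E'
from h import *
st(); w=np.array([.998,-.065])
for c in('scene','top'):
    d={}
    for i in range(5):
        im=cams.snapshot(c)
        for n in('zero_mark','index','lever_tip','crank'):
            o=[x for x in models.place_of(c,n) if abs(x['position'][0]-.6)<.15 and abs(x['position'][1]-.03)<.16]
            if o: d.setdefault(n,[]).append(o[0]['position'])
    for n,v in d.items(): v=np.array(v); print(c,n,len(v),np.round(np.median(v,0),4),'u',round(np.median(v[:,:2]@w),4))
E
```

```text
t 29.45 p [ 0.4441 -0.0137  0.245 ] q [7.305e-01 6.829e-01 2.000e-04 3.000e-04] F [ 0.1 -0.2  1.1] op 0.007 ff 0.0
scene zero_mark 4 [0.6236 0.0846 0.1137] u 0.6168
scene index 5 [0.6227 0.0784 0.1144] u 0.6162
scene lever_tip 5 [ 0.5018 -0.0127  0.0755] u 0.5016
scene crank 5 [0.632  0.1372 0.1255] u 0.6218
top zero_mark 5 [0.6294 0.0793 0.1213] u 0.6229
top index 5 [0.6264 0.0846 0.1172] u 0.6196
top crank 5 [0.6277 0.1398 0.1245] u 0.6175
```

```bash
python3 - <<'E'
from h import *
for i in range(6):
    im=cams.snapshot('scene'); print([(np.round(x['position'],4),round(x['p'],2)) for x in models.place_of('scene','lever_tip')[:1]])
for z in(.067,.0755): print(z,proj('scene',[.5032,-.0143,z]))
m=models.masks_of('scene','lever_tip')
for x in m[:2]:
    y,c=np.nonzero(x['pixels']); print(x['p'],len(y),c.mean(),y.mean())
cv2.imwrite('pics/lev3.png',cv2.resize(im[175:220,305:365],(800,600),interpolation=cv2.INTER_CUBIC)[:,:,::-1])
E
```

```text
[(array([ 0.5041, -0.0125,  0.0774]), 0.64)]
[(array([ 0.502 , -0.0105,  0.076 ]), 0.59)]
[(array([ 0.5028, -0.0128,  0.0757]), 0.67)]
[(array([ 0.5058, -0.0132,  0.0757]), 0.39)]
[(array([0.614 , 0.1454, 0.0046]), 0.55)]
[(array([ 6.148e-01, -4.264e-01,  5.000e-04]), 0.55)]
0.067 [[335.53973778 209.63874864]]
0.0755 [[335.59026011 207.5475252 ]]
```

View pics/lev3.png

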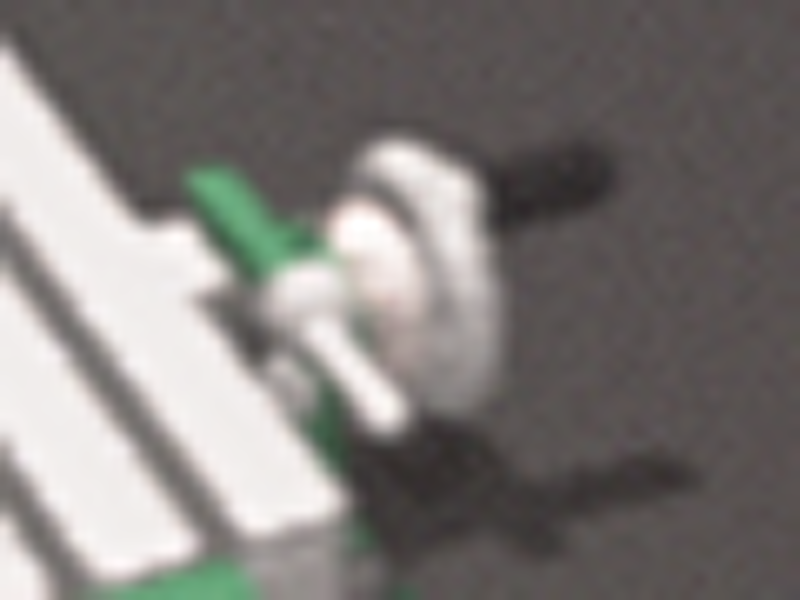

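The lever is at about level and was pressed to about 14 N. The dial is still on zero and the arm is clear, so I'll hand in.

```bash
python3 -c "
from plant import r
print(r.finish_job())"
```

```text
the job is handed in; nothing more can be done
None
```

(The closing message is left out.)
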